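# Show the notched glass plate to the label reader

## Robot

A 6-joint arm with a two-finger parallel gripper is mounted at the origin on the work surface. World frame = base frame: x ahead of the robot, y to its left, z up, the work surface at z = 0. Lengths are in m, angles in rad, forces in N, time in s.
With the tool pointing down it reaches from about 0.35 to 0.775 m from the base axis. Payload 5.5 kg.
Tool frame: the origin (TCP) lies midway between the tips of the shut fingers; the grasp point (between the pads) lies 19 mm behind it; z points along the fingers, x is the direction in which the jaws open and shut, and the axes are right-handed (so a half turn about z gives the same grasp; the last joint's range is limited). The gripper opens to 85 mm and grips with 20 to 120 N. Pads are 22 mm wide; open, the fingers measure 114 mm over their backs; the gripper's body (76 mm by 85 mm) begins 54 mm behind the grasp point. The pads swing forward as they close: fully open they stand 13 mm farther back than shut.
Start: joints at [1.188, 0.313, 0.046, 1.304, 0, 1.431], TCP at [0.138, 0.558, 0.231] pointing down, gripper open.
Joint ranges: [-2.76, 2.76], [-0.86, 1.69], [-1.03, 1.26], [-2.2, 2.34], [-1.47, 1.5], [-3.14, 3.14]. Speed limits (rad/s): [2.57, 2.57, 3.14, 3.14, 3.14, 3.14].

## Interface

Orientations are given as a unit quaternion [w, x, y, z].
In Python, from workcell import env gives the robot as it stands. The module is installed in compiled form; this text tells all that it offers.
- The arm moves only by the tool apply_moves, never from a script. Its argument "moves" is a list of rows, each a list of 3 entries, a list of its own where there are three numbers: the shift along the tool's x, y, z in cm, then the turn about the tool's z in degrees, then the opening, from 0 (shut) to 1 (fully open). In form: [[[x, y, z], yaw, gripper], ...]. A call has exactly 10 rows; each row is the pose to reach, as a shift and turn from the pose commanded when the call began, along the tool's axes at that moment; what a row does not reach only later rows make up. A row lasts 1/8 s, in which the tool goes at most 62.5 mm and 10.7 degrees, less where a joint would pass 70% of its speed; a pose out of reach is approached as far as the arm can. A call with a gripper value outside its range is refused whole. The fingers move at their own pace and stop on an object; "squeeze" is the grip in N (left out, the last holds). Time passes only in rows, so rows that repeat a pose let the fingers close, or fill a call up. It gives the time, the measured TCP pose, the force and the opening at its end, in the units of the state.
- env.get_state(): the state, without advancing time (a new reading comes with each control period).
- env.read_camera(name): name is "scene" or "side" or "wrist"; returns a dict with "pixels" (480x640x3 uint8, red, green, blue), "fov_y" (degrees; the focal length in pixels is half the picture's height over the tangent of half this angle, whatever the lens; pixels are square), "cx", "cy" (the principal point, pixels), "dist" ([k1, k2, p1, p2, k3] as OpenCV has them; the pictures are not rectified), "world_from_camera" (4x4, takes a point from camera to world coordinates); the wrist camera has in their place "hand_eye" (4x4, takes a point from camera to tool coordinates, whose origin is the TCP and whose axes are the tool frame's). Camera axes: x right, y down, z forward; pixel columns grow to the right and rows downward; lengths in m; the calibration is good to about 2 mm. A picture is of the moment at which its call begins: read the wrist's pose just before it. There is no depth.
- env.hand_in(): hands the job in, once; it reports no verdict.
The state is a dict: "clock": time; "joint_pos": joint angles; "qvel": joint speeds; "tau": joint torques, N m; "tcp_pos": TCP position; "orientation": TCP orientation; "wrist_force": force on the tool from outside, world axes, zero at the start; "ft_torque": the same for the moment, N m; "finger_gap": finger opening in m.
Only numpy, scipy, OpenCV 4.12 (cv2) and the standard library are available. Lean on these libraries where they do the work, as an engineer would, in place of code of your own. Each camera call takes 0.05 s, during which the arm holds its last target.

## Task

From the black slotted rack draw out the one glass plate with a small corner notch, which marks its frosted, labelled end, gripping only the clear glass and leaving the other plates and things around undisturbed. Present it over the middle of the ring on the label reader's foot, its centre about 13 cm above the table: square to the reader, long edges level, notched edge uppermost, leaning back about 35 degrees from upright so that the label faces the lens and up. Finish still holding it there, steady and touching nothing else.

Things in the scene. Friction and masses are not known exactly. Their poses are not given: they have to be found in the camera images.
- plate: notched glass plate 100 long, 70 high, 8 thick (mm), 0.14 kg, upright in any one of the rack's slots. Origin: middle of its lower long edge. +x along its length to the frosted (matt white) end, the last 28 mm; the other 72 mm is clear greenish glass. +z up to the notched long edge. +y: normal of the labelled face. With label towards you and notch uppermost, the frosted end is on your left.
- plate_notch (a point): inner corner of the square notch, 14 x 14 mm, cut right through the plate's corner at +x, +z (frosted end, upper edge); 36 mm from the plate's middle, 56 mm above its lower edge
- plate_center (a point): centre of the notched plate, 35 mm above its lower edge
- plate_label (a point): middle of the white paper label, 20 x 34 mm, on the +y face of the notched plate's frosted end: 36 mm from the plate's middle towards +x, 30 mm above its lower edge
- spare_a: first spare: plate of the same glass, size (100 x 70 x 8 mm) and 28 mm frosted end with a paper label, but with all four corners square (no notch); stands in another slot of the rack, to be left there. Origin: middle of its lower long edge; +x to its frosted end, +z up.
- spare_b: second spare: plate of the same glass, size (100 x 70 x 8 mm) and 28 mm frosted end with a paper label, but with all four corners square (no notch); stands in another slot of the rack, to be left there. Origin: middle of its lower long edge; +x to its frosted end, +z up.
- rack: black plastic rack, fixed, 130 x 150 mm, at any yaw; origin on the table under its middle. The plates stand on its floor, 10 mm above the table, their tops at 80 mm. Three slots run along its x at y = -50, 0 and +50 mm, 10 mm wide between ribs that reach 26 mm above the table and lie 26 to 48 mm either side of the slot's middle; end stops 104 mm apart.
- reader: label reader, fixed. Origin: on the table under the middle of its ring mark (black, 60 mm diameter); +x from ring to post, away from the robot within 17 degrees; +y left, across the foot. Beige foot 8 mm thick, x = -70 to 180 mm, y = -60 to 60. Steel post 16 mm thick at x = 158. Beige head with lens takes up x = 112 to 192, y = -23 to 33, z = 122 to 174 mm.
- reader_lens (a point): front of the reader's round lens, at x = 116, z = 139 mm in the reader's frame, looking back (-x) and a little down at the space over the ring. Right presentation: plate +x along reader -y (frosted end to the lens's left), plate +y (label) towards reader +x and up, plate +z up and leaning to reader -x.
- pump: bystander: black box-shaped air pump, 85 x 150 x 62 mm, origin under its middle
- eyepiece: bystander: steel eyepiece standing upright, 42 mm in diameter, 44 mm high, origin under its middle
- driver: bystander: screwdriver with a black handle lying on the table, origin under its middle
Things that resemble listed ones, but are neither listed nor needed, are in the scene too. What is shaped like the plate but orange or red is not meant. What is shaped like the spare_b but brown is not meant.

How it is judged:
On the way:
1. the notched plate is drawn up out of the rack, held by the fingers (contact force between the fingers and plate above 1 N and contact force between plate and rack below 0.1 N and contact force between plate and reader below 0.1 N and contact force between plate and spare_a below 0.1 N and contact force between plate and spare_b below 0.1 N and height (world z) of plate above 0.035 m), for 0.2 s.
At the end, for the whole second after the job is handed in: Held, touching only the fingers, under 30 mm/s; centre within 30 mm of the ring's middle, 90-170 mm up; leaning back 20-50 deg, label face within 71 deg of up; length within 15 deg of reader y, frosted end to -y; grasp point at most 13 mm from plate middle towards frosted end (contact force between the fingers and plate above 1 N and contact force between plate and rack below 0.1 N and contact force between plate and reader below 0.1 N and contact force between plate and spare_a below 0.1 N and contact force between plate and spare_b below 0.1 N and horizontal distance between plate_center and reader below 0.03 m and height (world z) of plate_center between 0.09 and 0.17 m and angle between plate's own z axis and vertical between 0.35 and 0.87 rad and angle between plate's own y axis and vertical below 1.25 rad and angle between the x axis of plate and the y axis of reader, either way round below 0.26 rad and y of plate_label in the frame of reader below 0 m and x of the grasp point in the frame of plate below 0.013 m and linear speed of plate below 0.03 m/s); the arm keeps its last pose, push and grip.
It fails at once if a spare plate is moved more than 15 mm or tipped (distance of any of spare_a, spare_b from where it was at the start of the episode above 0.015 m or angle between any of spare_a, spare_b's own z axis and vertical above 0.35 rad).
It fails at once if the pump, eyepiece or screwdriver is moved more than 25 mm (distance of any of pump, eyepiece, driver from where it was at the start of the episode above 0.025 m).
It also fails if it takes over 42 s, if anything falls off the work surface, if the arm or the gripper's body presses on something with over 40 N, if the wrist force passes 120 N, or if a joint passes its speed limit or range.

## Working session

There is one attempt and no reset: what is moved stays moved. The work goes in short steps, Python scripts to look and compute and a tool call to move; the robot and the scene stay as the last step left them, time stands still between calls to the robot, and variables do not carry over. Pictures are saved under pics/ and viewed, and the job is handed in when it is done.

Besides the shell and the picture viewer there is one more tool, called after "Emit:" by a JSON object that holds its "name" and its "arguments". apply_moves: Moves the arm, as the interface text tells. Its arguments: {"type":"object","properties":{"moves":{"type":"array","items":{"type":"array"}},"squeeze":{"type":"number"}},"required":["moves"]}

```bash
mkdir -p pics; cat > h.py <<'E'
import numpy as np, cv2, pickle
from workcell import env
from scipy.spatial.transform import Rotation as R
def tcp(s):
    q=s['orientation'];T=np.eye(4);T[:3,:3]=R.from_quat([q[1],q[2],q[3],q[0]]).as_matrix();T[:3,3]=s['tcp_pos'];return T
def take(name,fn):
    s=env.get_state();d=env.read_camera(name);d=dict(d)
    if name=='wrist': d['world_from_camera']=tcp(s)@np.array(d['hand_eye'])
    pickle.dump(d,open(fn+'.pkl','wb'));cv2.imwrite('pics/'+fn+'.png',d['pixels'][:,:,::-1]);return d
def load(fn): return pickle.load(open(fn+'.pkl','rb'))
def K(d):
    f=240/np.tan(np.radians(d['fov_y'])/2);return np.array([[f,0,d['cx']],[0,f,d['cy']],[0,0,1.]])
def ray(d,p):
    u=cv2.undistortPoints(np.array([[p]],float),K(d),np.array(d['dist'],float))[0,0]
    T=np.array(d['world_from_camera']);v=T[:3,:3]@[u[0],u[1],1];return T[:3,3],v/np.linalg.norm(v)
def onz(d,p,z):
    o,v=ray(d,p);return o+v*(z-o[2])/v[2]
def proj(d,X):
    T=np.linalg.inv(np.array(d['world_from_camera']))
    r=cv2.projectPoints(np.array(X,float).reshape(-1,3),cv2.Rodrigues(T[:3,:3])[0],T[:3,3],K(d),np.array(d['dist'],float))[0];return r[:,0]
E
python3 - <<'E'
from h import *
for n in ['scene','side','wrist']:
    d=take(n,n+'0');print(n,d['fov_y'],d['cx'],d['cy'],np.round(d['world_from_camera'],3).tolist())
print(env.get_state())
E
```

```text
scene 57.53291846287311 318.3914973996676 245.0462261516494 [[-0.211, 0.634, -0.744, 1.275], [0.977, 0.14, -0.158, 0.178], [0.004, -0.761, -0.649, 0.716], [0.0, 0.0, 0.0, 1.0]]
side 50.470480474701695 315.39869930172017 239.3113002940487 [[0.893, -0.278, 0.353, 0.206], [-0.449, -0.522, 0.725, -0.746], [-0.017, -0.806, -0.591, 0.726], [0.0, 0.0, 0.0, 1.0]]
wrist 63.57330206854188 322.04686487453273 234.44901373735675 [[0.24, 0.92, 0.31, 0.057], [0.971, -0.227, -0.079, 0.577], [-0.003, 0.32, -0.947, 0.374], [0.0, 0.0, 0.0, 1.0]]
{'clock': 0.15, 'joint_pos': array([ 1.18837927e+00,  3.13840257e-01,  4.52367848e-02,  1.30359680e+00,
       -8.31525122e-06,  1.43117184e+00]), 'qvel': array([ 0.00101331, -0.00264429,  0.00472264, -0.00010557,  0.00022351,
       -0.00019814]), 'tau': array([ 1.94338070e-03, -4.81064844e+01,  2.98815697e+01,  1.38623879e-02,
       -1.51649338e-04,  1.32217420e-05]), 'tcp_pos': array([0.13811931, 0.55777034, 0.23060539]), 'orientation': array([ 3.55058826e-04,  7.87532098e-01,  6.16273236e-01, -6.05571546e-04]), 'wrist_force': array([-0.19993561, -0.58750469, -0.65046519]), 'ft_torque': array([-0.02781327, -0.02947722, -0.00082781]), 'finger_gap': 0.08535185862135954}
```

View pics/scene0.png

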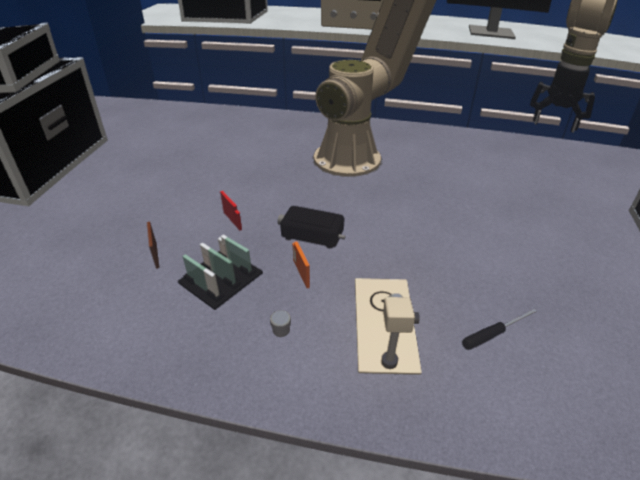

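View pics/side0.png

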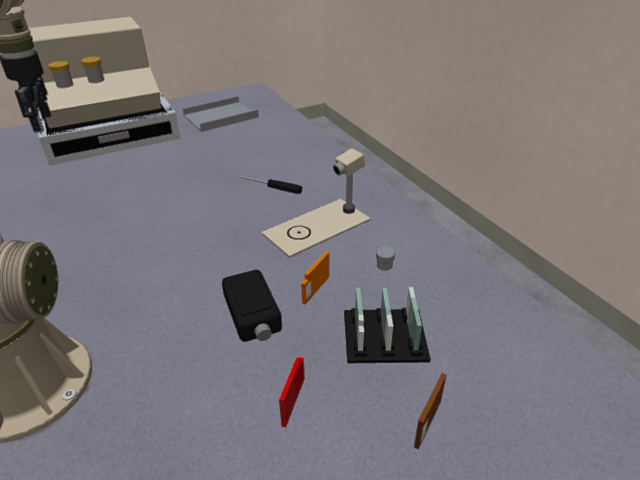

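View pics/wrist0.png

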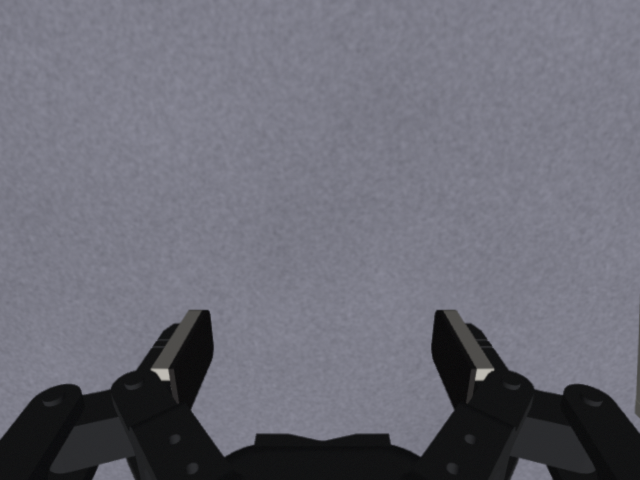

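Wide view: the rack is at about (220,275) in the scene view and (387,335) in the side view. The reader is at (388,325) and (310,225). Next I'll crop closer.

```bash
python3 - <<'E'
from h import *
a=cv2.resize(load('scene0')['pixels'][180:320,130:330],None,fx=4,fy=4,interpolation=cv2.INTER_CUBIC)
b=cv2.resize(load('side0')['pixels'][260:380,320:460],None,fx=5,fy=5,interpolation=cv2.INTER_CUBIC)
cv2.imwrite('pics/c1.png',a[:,:,::-1]);cv2.imwrite('pics/c2.png',b[:,:,::-1])
for n,p in [('scene',(381,300)),('side',(299,232))]: print(onz(load(n+'0'),p,.008))
s=load('scene0')
for nm,p,z in [('footTL',(356,279),.008),('footTR',(408,280),.008),('footBL',(358,373),.008),('footBR',(420,373),.008),('rackL',(180,281),.01),('rackB',(217,304),.01),('rackR',(262,271),.01),('pump',(312,225),.03),('eyep',(281,323),.02)]: print(nm,onz(s,p,z))
E
```

```text
[0.61410176 0.17775334 0.008     ]
[0.61355679 0.18096087 0.008     ]
footTL [0.56143475 0.11466137 0.008     ]
footTR [0.53928761 0.2320529  0.008     ]
footBL [0.80759709 0.15556024 0.008     ]
footBR [0.7838618  0.26994106 0.008     ]
rackL [ 0.65729278 -0.27676581  0.01      ]
rackB [ 0.70411466 -0.16671586  0.01      ]
rackR [ 0.58451306 -0.10295407  0.01      ]
pump [ 0.41435659 -0.02212149  0.03      ]
eyep [ 0.73195029 -0.01454563  0.02      ]
```

View pics/c1.png

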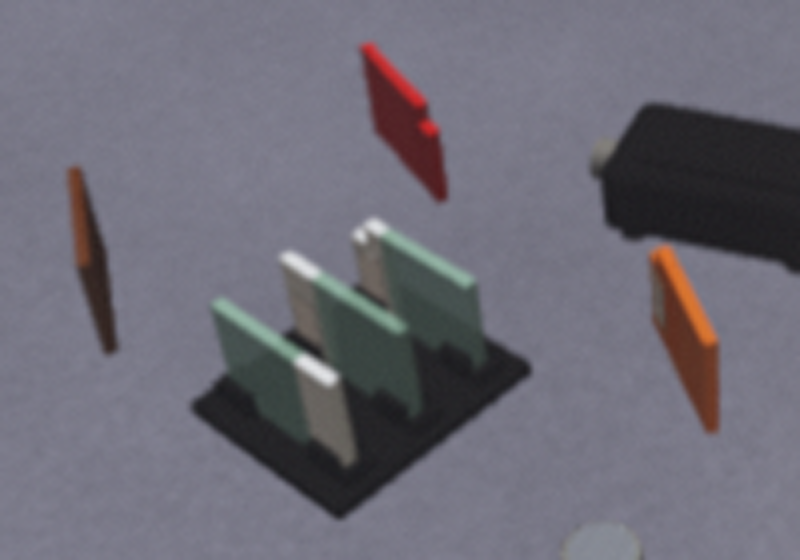

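View pics/c2.png

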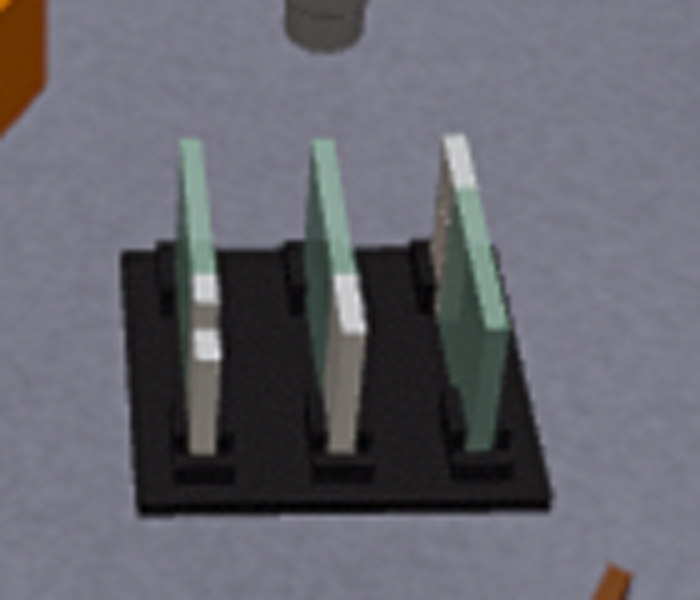

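Lookalikes in the scene view:
- The three green plates in the rack, at about (197,277), (217,262) and (234,252).
- Red notched plate at (231,210), orange plate at (301,264), and brown plate at (153,245). These are excluded by the description.

I choose the green plate at (234,252). Both crops show its notch at the frosted end nearest the robot: c1 (362,232) and c2 (205,315). Now I'll measure it.

```bash
python3 - <<'E'
from h import *
s=load('scene0');d=load('side0')
C1=lambda u,v:(130+(u+.5)/4-.5,180+(v+.5)/4-.5)
C2=lambda u,v:(320+(u+.5)/5-.5,260+(v+.5)/5-.5)
# top edge notched plate
a=onz(s,C1(376,222),.08);b=onz(s,C1(472,284),.08)
print('scene top frost/clear end',a,b,np.linalg.norm(a-b))
a2=onz(d,C2(205,288),.08);b2=onz(d,C2(191,142),.08);print('side',a2,b2,np.linalg.norm(a2-b2))
# spare middle, other
print('mid',onz(s,C1(290,257),.08),onz(s,C1(402,327),.08), onz(d,C2(351,328),.08),onz(d,C2(321,142),.08))
print('far',onz(s,C1(220,302),.08),onz(s,C1(332,380),.08), onz(d,C2(456,138),.08),onz(d,C2(496,325),.08))
# rack corners side z=.01
for p in [(138,505),(552,497),(121,252),(495,247)]: print('rack',onz(d,C2(*p),.01))
# reader
import math
px=d['pixels']
for p in [(263,234),(290,254),(370,218),(340,199)]: print('foot',onz(d,p,.008))
print('box',onz(d,(45,158),0),onz(d,(178,135),0))
E
```

```text
scene top frost/clear end [ 0.55807534 -0.19864741  0.08      ] [ 0.59775202 -0.12615688  0.08      ] 0.08263846435291018
side [ 0.55823038 -0.19933204  0.08      ] [ 0.59320827 -0.13029691  0.08      ] 0.0773905834202733
mid [ 0.59809236 -0.23487855  0.08      ] [ 0.63938095 -0.15148598  0.08      ] [ 0.5931592  -0.23951133  0.08      ] [ 0.63667305 -0.15313743  0.08      ]
far [ 0.64220488 -0.2572944   0.08      ] [ 0.68595104 -0.17266585  0.08      ] [ 0.6829804  -0.17489363  0.08      ] [ 0.63847074 -0.26149575  0.08      ]
rack [ 0.51938173 -0.22253448  0.01      ]
rack [ 0.65263158 -0.28745255  0.01      ]
rack [ 0.57699764 -0.10729707  0.01      ]
rack [ 0.71036929 -0.17384541  0.01      ]
foot [0.53273074 0.21450611 0.008     ]
foot [0.55807717 0.11163556 0.008     ]
foot [0.79782624 0.15183633 0.008     ]
foot [0.77516402 0.26716646 0.008     ]
box [0.08781577 0.92433748 0.        ] [0.49791201 0.89465162 0.        ]
```

Findings:
- Plate centre is about (0.573, -0.173). Its +x heads about -116°. Slot spacing measures 49.8 mm, which matches the 50 mm given.
- Ring is about (0.615, 0.18), with reader yaw about 9.4°.

Moves can only shift the tool and turn it about its own z, so I need to learn how it can be tilted. First I'll go towards the rack.

Emit:
{"name": "apply_moves", "arguments": {"moves": [[[-4.2,4.2,-0.5],10,0.5],[[-8.4,8.4,-1],20,0.5],[[-12.6,12.6,-1.5],30,0.5],[[-16.8,16.8,-2],40,0.5],[[-21,21,-2],50,0.5],[[-25.2,25.2,-2],60,0.5],[[-29.4,29.4,-2],70,0.5],[[-33.6,33.6,-2],80,0.5],[[-37.8,37.8,-2],90,0.5],[[-42,42,-2],100,0.5]]}}

```text
clock: 1.4
tcp_pos: [0.4456, 0.0476, 0.2513]
orientation: [-0.0, 0.978, -0.21, 0.0]
wrist_force: [1.0, 1.2, -0.2]
finger_gap: 0.0423
```

Before touching anything I'll try an out-of-reach target, high over free space, to see how the arm handles it.

Emit:
{"name": "apply_moves", "arguments": {"moves": [[[5.5,-2.5,-3],0,0.5],[[11,-5,-5],0,0.5],[[16.5,-7.5,-5],0,0.5],[[22,-10,-5],0,0.5],[[27.5,-12.5,-5],0,0.5],[[33,-15,-5],0,0.5],[[38.5,-17.5,-5],0,0.5],[[44,-20,-5],0,0.5],[[44,-20,-5],0,0.5],[[44,-20,-5],0,0.5]]}}

```text
clock: 2.65
tcp_pos: [0.8382, 0.049, 0.2527]
orientation: [-0.008, 0.978, -0.207, 0.032]
wrist_force: [0.3, 0.0, 0.8]
finger_gap: 0.0429
```

```bash
python3 - <<'E'
from h import *
s=env.get_state();print(s['joint_pos'],s['tcp_pos']);T=tcp(s);print(np.round(T,3))
E
```

```text
[-0.0386012   0.97722059  1.26425017  1.79227046  0.0042638   1.94967562] [0.8381919  0.04896929 0.25271773]
[[ 0.912 -0.404  0.066  0.838]
 [-0.405 -0.914  0.002  0.049]
 [ 0.059 -0.028 -0.998  0.253]
 [ 0.     0.     0.     1.   ]]
```

Out of reach, the tool tilts slightly (3.8° outward). Next I'll check whether that tilt stays when it comes back.

Emit:
{"name": "apply_moves", "arguments": {"moves": [[[-2,4,0],0,0.5],[[-4,8,0],0,0.5],[[-6,12,0],0,0.5],[[-8,16,0],0,0.5],[[-10,20,0],0,0.5],[[-12,24,0],0,0.5],[[-14,28,0],0,0.5],[[-15,31,0],0,0.5],[[-15,31,0],0,0.5],[[-15,31,0],0,0.5]]}}

```text
clock: 3.9
tcp_pos: [0.5765, -0.1736, 0.2369]
orientation: [-0.007, 0.978, -0.207, 0.033]
wrist_force: [0.3, 0.4, -0.0]
finger_gap: 0.0427
```

```bash
python3 - <<'E'
from h import *
s=env.get_state();print(s['joint_pos'],s['tcp_pos']);T=tcp(s);print(np.round(T,3))
E
```

```text
[-0.44074213  0.3100101   0.05292302  1.25218394  0.0298578   1.54840099] [ 0.57648855 -0.17356051  0.23690196]
[[ 0.912 -0.404  0.068  0.576]
 [-0.405 -0.914  0.001 -0.174]
 [ 0.062 -0.028 -0.998  0.237]
 [ 0.     0.     0.     1.   ]]
```

The tilt stays, so I can lean the plate by pushing against the joint limits. Now for a close look at the plate through the wrist camera.

```bash
python3 - <<'E'
from h import *
d=take('wrist','w1')
c=np.array([.573,-.173,.08]);u=np.array([np.cos(np.radians(63.7)),np.sin(np.radians(63.7)),0])
im=d['pixels'][:,:,::-1].copy()
for k in (-.05,-.036,0,.05):
    p=proj(d,c+u*k)[0];print(k,p);cv2.circle(im,tuple(int(v) for v in p),3,(255,0,255),1)
cv2.imwrite('pics/w1m.png',im)
E
```

```text
-0.05 [303.94724115 274.31739703]
-0.036 [304.40141979 258.74466966]
0 [305.63345394 216.79531219]
0.05 [307.51030146 153.69475395]
```

View pics/w1m.png

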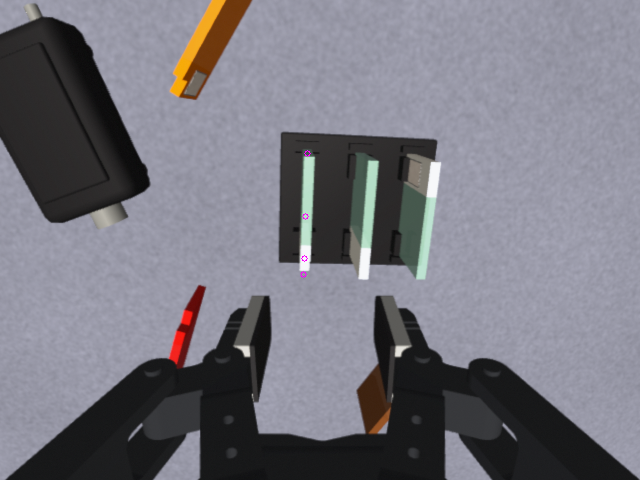

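The marks lie on the plate: the clear end is at (307,153) and the frosted part at (304,247–274), with the notch at the bottom. Next I'll refine the pose with a mask.

```bash
python3 - <<'E'
from h import *
d=load('w1');h=cv2.cvtColor(d['pixels'],cv2.COLOR_RGB2HSV)
def blob(x0,x1,y0,y1):
    r=h[y0:y1,x0:x1].astype(int);rgb=d['pixels'][y0:y1,x0:x1].astype(int)
    br=(r[...,2]>140)  # top faces bright
    g=br&(rgb[...,1]-rgb[...,0]>20); w=br&(r[...,1]<40)&(r[...,2]>190)
    for n,m in (('green',g),('white',w)):
        m=m.astype(np.uint8);nn,l,st,ce=cv2.connectedComponentsWithStats(m)
        for k in range(1,nn):
            if st[k,4]>25: print(n,st[k,:4]+[x0,y0,0,0],ce[k]+[x0,y0],st[k,4])
    return g|w
m=blob(285,330,140,285)
ys=np.where(m.sum(1)>=6)[0];print(ys.min()+140,ys.max()+140)
P=[]
for y in range(ys.min()+4,ys.max()-3,4):
    xs=np.where(m[y])[0]; P.append(onz(d,(xs.mean()+285,y+140),.08)[:2])
P=np.array(P);vx,vy,x0,y0=cv2.fitLine(P.astype(np.float32),cv2.DIST_HUBER,0,.0005,.0001).ravel();print('dir',np.degrees(np.arctan2(vy,vx)),x0,y0,np.abs((P-[x0,y0])@[-vy,vx]).max())
for y in (ys.min()-.5,ys.max()+.5):
    print(onz(d,(306 if y<200 else 304,y+140),.08))
E
```

```text
green [301 156  14  90] [307.09147609 199.52910603] 962
white [299 243  12  28] [304.67883212 257.23357664] 274
156 270
dir 63.216545 0.5776728 -0.1651611 0.000502629564140322
[ 0.5935284  -0.12894155  0.08      ]
[ 0.55385364 -0.21541623  0.08      ]
```

```bash
cat >> h.py <<'E'
def shift(target):
    T=tcp(env.get_state());return np.round(T[:3,:3].T@(np.array(target)-T[:3,3])*100,2)
E
python3 -c "
from h import *
print(shift([.5759,-.1714,.11]))"
```

```text
[-0.92  0.23 12.61]
```

Emit:
{"name": "apply_moves", "arguments": {"moves": [[[-0.2,0,3],1,0.35],[[-0.4,0.1,6],2,0.35],[[-0.6,0.2,9],2.7,0.35],[[-0.8,0.2,11.5],2.7,0.35],[[-0.9,0.2,12.6],2.7,0.35],[[-0.9,0.2,12.6],2.7,0.35],[[-0.9,0.2,12.6],2.7,0.35],[[-0.9,0.2,12.6],2.7,0.35],[[-0.9,0.2,12.6],2.7,0.35],[[-0.9,0.2,12.6],2.7,0.35]]}}

```text
clock: 5.2
tcp_pos: [0.5752, -0.1717, 0.1093]
orientation: [-0.008, 0.973, -0.23, 0.032]
wrist_force: [0.5, 0.6, 0.0]
finger_gap: 0.0302
```

```bash
python3 - <<'E'
from h import *
d=take('wrist','w2');T=tcp(env.get_state());print(np.round(T,3),env.get_state()['finger_gap'])
print(shift([.5759,-.1714,.042]))
im=d['pixels'][:,:,::-1].copy()
c=np.array([.5728,-.175,.08]);u=np.array([.45,.893,0])
for k in (-.05,-.036,0,.05):
    p=proj(d,c+u*k)[0];cv2.circle(im,tuple(int(v) for v in p),3,(255,0,255),1)
cv2.imwrite('pics/w2m.png',im)
E
```

```text
[[ 0.892 -0.447  0.066  0.575]
 [-0.448 -0.894  0.002 -0.172]
 [ 0.058 -0.031 -0.998  0.109]
 [ 0.     0.     0.     1.   ]] 0.029996145329586464
[-0.33  0.15  6.7 ]
```

View pics/w2m.png

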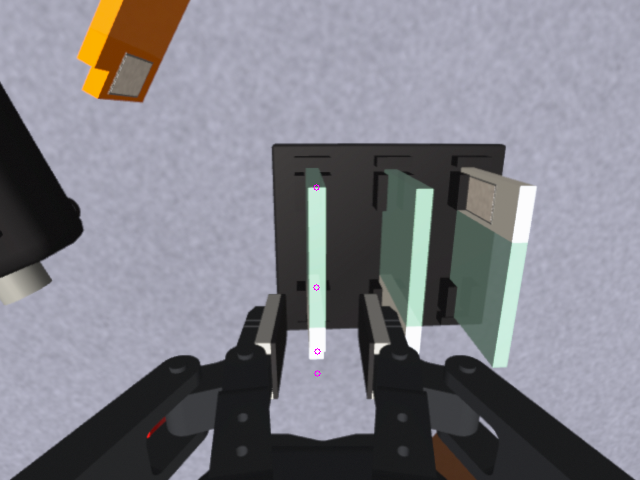

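```bash
python3 - <<'E'
from h import *
d=load('w2');H=np.array(d['hand_eye']);d['world_from_camera']=H;print(np.round(H[:3,3],3))
for p in [(362,295),(384,320),(455,357),(487,370),(500,400),(600,470),(345,440),(380,396)]:
    o,v=ray(d,p)
    for y in (-.011,0): print(p,y,np.round((o+v*(y-o[1])/v[1])*1000,1))
E
```

```text
[ 0.    -0.082 -0.143]
(362, 295) -0.011 [ 15.7 -11.   -8.6]
(362, 295) 0 [18.1  0.  12.4]
(384, 320) -0.011 [ 21.5 -11.  -26.9]
(384, 320) 0 [24.8  0.  -8.8]
(455, 357) -0.011 [ 39.3 -11.  -47.6]
(455, 357) 0 [ 45.4   0.  -32.7]
(487, 370) -0.011 [ 46.4 -11.  -53.5]
(487, 370) 0 [ 53.6   0.  -39.6]
(500, 400) -0.011 [ 45.1 -11.  -65.2]
(500, 400) 0 [ 52.1   0.  -53.1]
(600, 470) -0.011 [ 57.2 -11.  -85.6]
(600, 470) 0 [ 66.1   0.  -76.7]
(345, 440) -0.011 [  5.3 -11.  -77.2]
(345, 440) 0 [  6.1   0.  -66.9]
(380, 396) -0.011 [ 15.  -11.  -63.5]
(380, 396) 0 [ 17.3   0.  -51.1]
```

The knuckles will clear the neighbouring spare by about 10 mm with the TCP at z ≈ 0.044. Descending, then closing.

Emit:
{"name": "apply_moves", "arguments": {"moves": [[[-0.1,0.0,1.5],0,0.35],[[-0.15,0.1,3],0,0.35],[[-0.2,0.1,4.5],0,0.35],[[-0.3,0.1,5.5],0,0.35],[[-0.3,0.15,6.2],0,0.35],[[-0.3,0.15,6.5],0,0.35],[[-0.3,0.15,6.5],0,0.35],[[-0.3,0.15,6.5],0,0.35],[[-0.3,0.15,6.5],0,0.35],[[-0.3,0.15,6.5],0,0.35]], "squeeze": 40}}

```text
clock: 6.5
tcp_pos: [0.5762, -0.1715, 0.0441]
orientation: [-0.008, 0.973, -0.23, 0.032]
wrist_force: [0.0, -0.2, -0.6]
finger_gap: 0.03
```

```bash
python3 - <<'E'
from h import *
d=take('wrist','w3');s=take('scene','s3')
cv2.imwrite('pics/s3c.png',cv2.resize(s['pixels'][180:320,130:330],None,fx=4,fy=4,interpolation=cv2.INTER_CUBIC)[:,:,::-1])
E
```

```text
(no output)
```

View pics/w3.png

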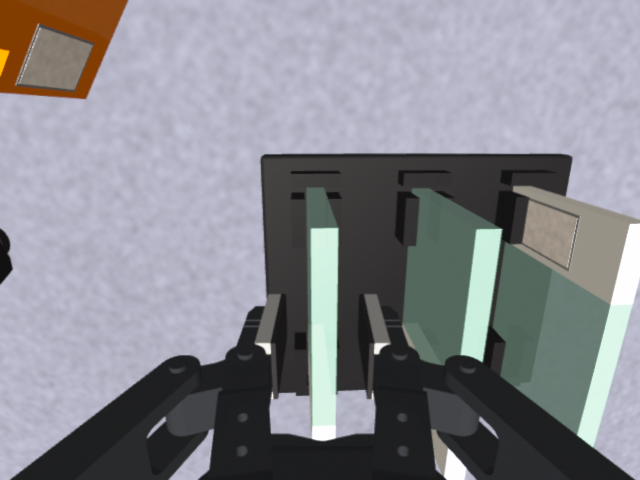

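View pics/s3c.png

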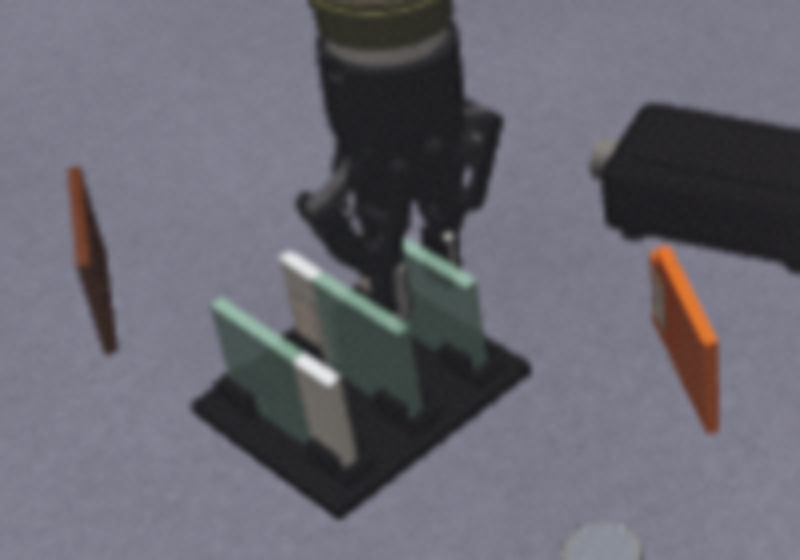

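```bash
python3 - <<'E'
from h import *
d=load('w3');H=np.array(d['hand_eye']);d['world_from_camera']=H
for p in [(325,427),(324,228),(324,426)]:
    print(np.round(onz(d,p,-.036)*1000,1))
E
```

```text
[  1.3  27.  -36. ]
[  0.8 -47.1 -36. ]
[  0.9  26.6 -36. ]
```

The frost edge is 27 mm from the pads' middle, so the pads touch only clear glass. Closing.

Emit:
{"name": "apply_moves", "arguments": {"moves": [[[0,0,0],0,0.28],[[0,0,0],0,0.22],[[0,0,0],0,0.16],[[0,0,0],0,0.1],[[0,0,0],0,0.0],[[0,0,0],0,0.0],[[0,0,0],0,0.0],[[0,0,0],0,0.0],[[0,0,0],0,0.0],[[0,0,0],0,0.0]], "squeeze": 50}}

```text
clock: 7.85
tcp_pos: [0.5745, -0.1707, 0.0438]
orientation: [-0.009, 0.973, -0.23, 0.03]
wrist_force: [-3.8, 2.0, 5.1]
finger_gap: 0.0074
```

```bash
python3 - <<'E'
from h import *
s=env.get_state();print(s['finger_gap'],s['wrist_force'])
x,y,z=s['tcp_pos'];print(shift([x,y,z+.10]),shift([x,y,z+.26]))
E
```

```text
0.007378233491981033 [-3.7999924   2.01269413  5.09908542]
[ 0.55 -0.31 -9.98] [  1.43  -0.8  -25.95]
```

Emit:
{"name": "apply_moves", "arguments": {"moves": [[[0.05,-0.03,-1],0,0],[[0.1,-0.06,-2],0,0],[[0.17,-0.1,-3],0,0],[[0.22,-0.12,-4],0,0],[[0.27,-0.16,-5],0,0],[[0.36,-0.2,-6.5],0,0],[[0.44,-0.25,-8],0,0],[[0.55,-0.31,-10],0,0],[[0.66,-0.37,-12],0,0],[[0.77,-0.43,-14],0,0]]}}

```text
clock: 9.1
tcp_pos: [0.5757, -0.1713, 0.1856]
orientation: [-0.008, 0.973, -0.23, 0.032]
wrist_force: [0.3, -0.7, -1.0]
finger_gap: 0.0077
```

```bash
python3 - <<'E'
from h import *
s=env.get_state();print(s['finger_gap'],s['wrist_force'],s['joint_pos'],tcp(s))
d=take('wrist','w4')
E
```

```text
0.007691677429533368 [ 0.32954956 -0.74201685 -1.03579564] [-0.4376556   0.32729545 -0.04903089  1.13526387  0.02934041  1.59843432] [[ 0.89215194 -0.44688735  0.0660046   0.57567856]
 [-0.44795245 -0.89405612  0.00150407 -0.17132336]
 [ 0.05833967 -0.03090879 -0.99781818  0.18559186]
 [ 0.          0.          0.          1.        ]]
```

View pics/w4.png

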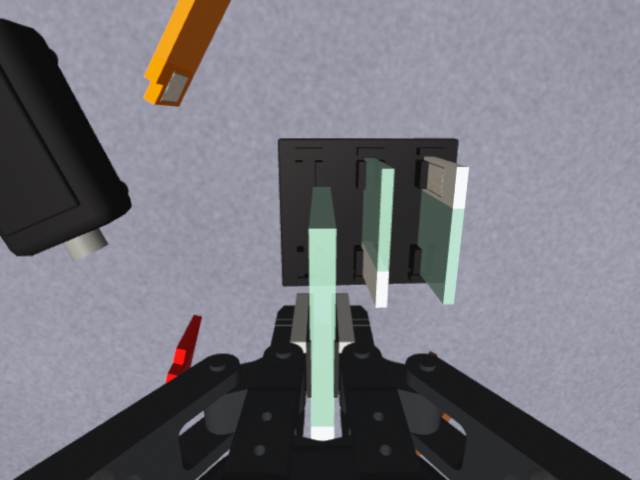

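The plate is drawn out and held at the pads' middle, and the spares are undisturbed. I'll fit a planar arm model to plan how to use the q4 limit for the tilt.

```bash
cat > fk.py <<'E'
import numpy as np
from scipy.optimize import least_squares
D=[([.3138,.0452,1.3036],.5746,.2306),([.9772,1.2643,1.7923],.8396,.2527),([.3100,.0529,1.2522],.6021,.2369),([.3273,-.0490,1.1353],None,None)]
D=D[:3]+[([.32730,-.04903,1.13526],np.hypot(.57568,.17132),.18559)]
def f(p,q):
    a=q[0]-q[1];t=a+q[2]
    return np.array([p[0]*np.sin(q[0])+p[1]*np.cos(a)+p[2]*np.cos(t)+p[4], p[3]+p[0]*np.cos(q[0])-p[1]*np.sin(a)-p[2]*np.sin(t)])
r=least_squares(lambda p:np.concatenate([f(p,q)-[a,b] for q,a,b in D]),[.4,.4,.25,.3,0])
P=r.x
if __name__=='__main__':
    print(P,r.fun)
    for tilt in (.2,.4,.61):
        for q3 in (1.26,1.0):
            q2=np.pi/2-tilt+q3-2.34; print(tilt,q3,q2,f(P,[q2,q3,2.34]))
    for rr,z in ((.64,.12),(.5,.3)):
        s=least_squares(lambda q:np.append(f(P,q)-[rr,z],q[0]-q[1]+q[2]-(np.pi/2-.61)),[.2,0,.7]);print(rr,z,s.x,s.cost)
E
python3 fk.py
```

```text
[0.45173571 0.36616773 0.4818331  0.377796   0.08301865] [ 0.00022015 -0.0021346   0.00064191  0.0006641   0.00246914 -0.00293122
 -0.00333121  0.00440172]
0.2 1.26 0.29079632679489675 [0.51549851 0.64021905]
0.2 1.0 0.030796326794896522 [0.39988861 0.65897059]
0.4 1.26 0.09079632679489702 [0.45474229 0.72090855]
0.4 1.0 -0.1692036732051032 [0.33771154 0.71631816]
0.61 1.26 -0.11920367320510339 [0.37505066 0.79086015]
0.61 1.0 -0.3792036732051032 [0.26154788 0.76197439]
0.64 0.12 [ 0.18170036 -0.81347601 -0.03438005] 1.5322254903285662e-26
0.5 0.3 [-0.49985564 -0.7182341   0.74241787] 3.0692389965732745e-28
```

```bash
python3 -c "
from h import *
print(shift([.49,.081,.45]))"
```

```text
[-17.45 -19.54 -26.69]
```

Emit:
{"name": "apply_moves", "arguments": {"moves": [[[-1.7,-1.9,-4.5],-2,0],[[-3.4,-3.9,-8],-6,0],[[-5.2,-5.8,-11],-10,0],[[-7,-7.8,-14],-15,0],[[-9,-10,-16.5],-20,0],[[-11,-12,-19],-25,0],[[-13,-14,-21.5],-30,0],[[-15,-16.5,-24],-34,0],[[-16.5,-18.5,-26],-36,0],[[-17.5,-19.5,-26.7],-36,0]]}}

```text
clock: 10.4
tcp_pos: [0.489, 0.082, 0.4479]
orientation: [0.002, 0.996, 0.082, 0.034]
wrist_force: [-0.1, -0.2, -1.8]
finger_gap: 0.0074
```

```bash
python3 - <<'E'
from h import *
s=env.get_state();T=tcp(s);print(s['finger_gap'],s['joint_pos'],np.round(T,3))
a=np.radians(9.4);print(shift([.46*np.cos(a),.46*np.sin(a),.74]))
E
```

```text
0.007423114195030122 [3.12770883e-03 1.37047224e-01 3.49601786e-01 1.71543185e+00
 1.63036525e-03 1.40929930e+00] [[ 0.984  0.164  0.068  0.489]
 [ 0.164 -0.986  0.002  0.082]
 [ 0.067  0.009 -0.998  0.448]
 [ 0.     0.     0.     1.   ]]
[ -1.61   0.38 -29.38]
```

```bash
python3 - <<'E'
from h import *
print(shift([.44,.153,.72]))
E
sed -i 's/\.5746,/.5691,/; s/\.8396,/.8357,/;s/\.6021,/.5967,/;s/np.hypot(.57568,.17132)/.5952/' fk.py; python3 fk.py
```

```text
[ -1.83  -7.55 -27.47]
[0.454554   0.36800803 0.48371259 0.37754823 0.07487336] [ 0.00021648 -0.00206958  0.00062098  0.0006384   0.00247892 -0.00283892
 -0.00331638  0.0042701 ]
0.2 1.26 0.29079632679489675 [0.5095762  0.64234643]
0.2 1.0 0.030796326794896522 [0.39324503 0.66121495]
0.4 1.26 0.09079632679489702 [0.4483038  0.72343022]
0.4 1.0 -0.1692036732051032 [0.33054292 0.71881119]
0.61 1.26 -0.11920367320510339 [0.36799735 0.79367678]
0.61 1.0 -0.3792036732051032 [0.25378645 0.76461081]
0.64 0.12 [ 0.18987106 -0.79911401 -0.02818875] 5.1359605828710394e-27
0.5 0.3 [-0.48086135 -0.71137138  0.7302863 ] 4.2826518987350086e-29
```

Raising towards the limit, which should tilt the tool.

Emit:
{"name": "apply_moves", "arguments": {"moves": [[[-0.3,-1,-4],0,0],[[-0.5,-2,-8],0,0],[[-0.7,-3,-12],0,0],[[-0.9,-4,-16],0,0],[[-1.2,-5,-19],0,0],[[-1.4,-6,-22],0,0],[[-1.6,-7,-25],0,0],[[-1.8,-7.5,-27.5],0,0],[[-1.8,-7.5,-27.5],0,0],[[-1.8,-7.5,-27.5],0,0]]}}

```text
clock: 11.65
tcp_pos: [0.4353, 0.1483, 0.6375]
orientation: [-0.001, 0.994, 0.082, 0.068]
wrist_force: [0.4, 0.3, -2.0]
finger_gap: 0.0072
```

```bash
cat > st.py <<'E'
from h import *
s=env.get_state();T=tcp(s);print(s['clock'],s['finger_gap'],np.round(s['joint_pos'],3));print(np.round(T,3))
x=T[:3,0];z=T[:3,2];print('x heading',np.degrees(np.arctan2(x[1],x[0])),'x elev',np.degrees(np.arcsin(x[2])),'y elev',np.degrees(np.arcsin(T[2,1])),'tilt',np.degrees(np.arccos(-z[2])))
E
python3 st.py
```

```text
11.65 0.007232107460596815 [ 0.159  0.361  1.264  2.337 -0.008  1.565]
[[ 0.977  0.163  0.136  0.435]
 [ 0.162 -0.987  0.014  0.148]
 [ 0.136  0.009 -0.991  0.638]
 [ 0.     0.     0.     1.   ]]
x heading 9.434043269502181 x elev 7.824008587163829 y elev 0.49517689460082803 tilt 7.839858772279698
```

Emit:
{"name": "apply_moves", "arguments": {"moves": [[[-0.5,0,-4],0,0],[[-1,0,-8],0,0],[[-1.5,0,-12],0,0],[[-2,0,-16],0,0],[[-2.5,0,-20],0,0],[[-3,0,-24],0,0],[[-3.5,0,-26],0,0],[[-3.5,0,-26],0,0],[[-3.5,0,-26],0,0],[[-3.5,0,-26],0,0]]}}

```text
clock: 12.9
tcp_pos: [0.3997, 0.1476, 0.6728]
orientation: [-0.004, 0.991, 0.082, 0.108]
wrist_force: [0.2, 0.8, -1.4]
finger_gap: 0.0077
```

```bash
python3 st.py
```

```text
12.9 0.007710885634907575 [ 0.173  0.28   1.264  2.337 -0.011  1.578]
[[ 0.963  0.163  0.214  0.4  ]
 [ 0.161 -0.987  0.026  0.148]
 [ 0.216  0.009 -0.976  0.673]
 [ 0.     0.     0.     1.   ]]
x heading 9.486661958210599 x elev 12.444992261015798 y elev 0.5280713321314807 tilt 12.456550881903233
```

Emit:
{"name": "apply_moves", "arguments": {"moves": [[[0,0,-10],0,0],[[0,0,-20],0,0],[[0,0,-30],0,0],[[0,0,-40],0,0],[[0,0,-50],0,0],[[0,0,-60],0,0],[[0,0,-60],0,0],[[0,0,-60],0,0],[[0,0,-60],0,0],[[0,0,-60],0,0]]}}

```text
clock: 14.15
tcp_pos: [0.3614, 0.15, 0.7036]
orientation: [-0.008, 0.986, 0.081, 0.146]
wrist_force: [-0.1, 0.5, -1.1]
finger_gap: 0.0075
```

```bash
python3 st.py
```

```text
14.15 0.007490555975344576 [ 0.202  0.204  1.264  2.337 -0.019  1.605]
[[ 0.944  0.163  0.287  0.361]
 [ 0.158 -0.987  0.04   0.15 ]
 [ 0.29   0.008 -0.957  0.704]
 [ 0.     0.     0.     1.   ]]
x heading 9.523254787233109 x elev 16.858837263136024 y elev 0.46674960185375197 tilt 16.86568561173543
```

Emit:
{"name": "apply_moves", "arguments": {"moves": [[[-2,1,-10],0,0],[[-4,1,-20],0,0],[[-6,1,-30],0,0],[[-8,1,-40],0,0],[[-10,1,-50],0,0],[[-12,1,-60],0,0],[[-12,1,-60],0,0],[[-12,1,-60],0,0],[[-12,1,-60],0,0],[[-12,1,-60],0,0]]}}

```text
clock: 15.4
tcp_pos: [0.3069, 0.1649, 0.7351]
orientation: [-0.015, 0.978, 0.082, 0.19]
wrist_force: [0.7, -0.8, -0.0]
finger_gap: 0.0072
```

```bash
python3 st.py
```

```text
15.4 0.007230725459449073 [ 0.309  0.118  1.264  2.337 -0.054  1.703]
[[ 0.915  0.166  0.369  0.307]
 [ 0.154 -0.986  0.061  0.165]
 [ 0.374  0.001 -0.928  0.735]
 [ 0.     0.     0.     1.   ]]
x heading 9.549367155258176 x elev 21.93867592222791 y elev 0.042640683043304047 tilt 21.93872170675281
```

Emit:
{"name": "apply_moves", "arguments": {"moves": [[[2,2,-10],0,0],[[3,3,-20],0,0],[[4,4,-30],0,0],[[5,4,-40],0,0],[[6,4,-50],0,0],[[6,4,-60],0,0],[[6,4,-60],0,0],[[6,4,-60],0,0],[[6,4,-60],0,0],[[6,4,-60],0,0]]}}

```text
clock: 16.65
tcp_pos: [0.2775, 0.1439, 0.7585]
orientation: [-0.02, 0.971, 0.081, 0.224]
wrist_force: [0.2, -0.1, -0.9]
finger_gap: 0.0072
```

```bash
python3 st.py
```

```text
16.65 0.007236103638875554 [ 0.257  0.045  1.264  2.337 -0.038  1.652]
[[ 0.886  0.167  0.432  0.277]
 [ 0.149 -0.986  0.074  0.144]
 [ 0.438 -0.001 -0.899  0.759]
 [ 0.     0.     0.     1.   ]]
x heading 9.554847337177762 x elev 26.002419630171147 y elev -0.08096473341274144 tilt 26.002564810307334
```

Emit:
{"name": "apply_moves", "arguments": {"moves": [[[2,1,-10],0,0],[[3,2,-20],0,0],[[4,2,-30],0,0],[[5,2,-40],0,0],[[6,2,-50],0,0],[[6,2,-60],0,0],[[6,2,-60],0,0],[[6,2,-60],0,0],[[6,2,-60],0,0],[[6,2,-60],0,0]]}}

```text
clock: 17.9
tcp_pos: [0.2361, 0.1411, 0.7783]
orientation: [-0.025, 0.962, 0.081, 0.258]
wrist_force: [0.4, -0.2, -1.1]
finger_gap: 0.0073
```

Emit:
{"name": "apply_moves", "arguments": {"moves": [[[2,1,-10],0,0],[[3,2,-20],0,0],[[4,2,-30],0,0],[[5,2,-40],0,0],[[6,2,-50],0,0],[[6,2,-60],0,0],[[6,2,-60],0,0],[[6,2,-60],0,0],[[6,2,-60],0,0],[[6,2,-60],0,0]]}}

```text
clock: 19.15
tcp_pos: [0.209, 0.114, 0.8036]
orientation: [-0.032, 0.947, 0.083, 0.308]
wrist_force: [0.9, -0.6, -0.7]
finger_gap: 0.0074
```

```bash
python3 st.py; python3 - <<'E'
from h import *
take('wrist','w5');take('scene','s5')
E
```

```text
19.15 0.007405811956302115 [ 0.017 -0.125  1.264  2.337  0.101  1.445]
[[ 0.796  0.177  0.578  0.209]
 [ 0.138 -0.984  0.111  0.114]
 [ 0.589 -0.009 -0.808  0.804]
 [ 0.     0.     0.     1.   ]]
x heading 9.84977706852649 x elev 36.06126493798879 y elev -0.49414339726256373 tilt 36.065742634418875
```

View pics/w5.png

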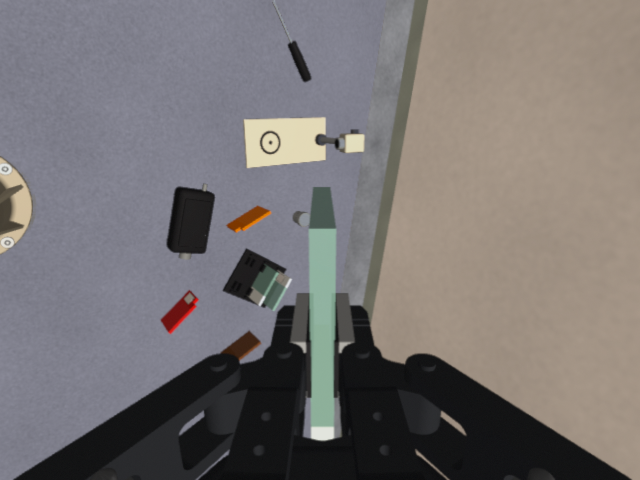

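The tool is tilted 36°, heading 9.8°, with the plate's long edge level to 0.5° and the grip unchanged. Next I'll check the joint ranges along the straight descent.

```bash
python3 - <<'E'
from fk import *
from h import shift
A=np.array([.209,.114,.804]);B=np.array([.614,.1845,.129])
q=[-.125,1.264,2.337]
for t in np.linspace(0,1,9):
    p=A+(B-A)*t; r=np.sqrt(p[0]**2+p[1]**2-.081**2)
    s=least_squares(lambda q:np.append(f(P,q)-[r,p[2]],q[0]-q[1]+q[2]-(np.pi/2-.63)),q);q=s.x;print(np.round(p,2),round(r,3),np.round(q,2),round(s.cost,5))
print(shift(B),shift([.6,.18,.22]))
E
```

```text
[0.21 0.11 0.8 ] 0.224 [-0.17  1.57  2.68] 2e-05
[0.26 0.12 0.72] 0.276 [0.29 2.49 3.14] 0.0
[0.31 0.13 0.64] 0.327 [0.53 2.9  3.31] 0.0
[0.36 0.14 0.55] 0.379 [0.74 3.21 3.41] 0.0
[0.41 0.15 0.47] 0.43 [0.95 3.47 3.46] 0.0
[0.46 0.16 0.38] 0.482 [1.17 3.68 3.45] 0.0
[0.51 0.17 0.3 ] 0.533 [1.42 3.84 3.36] 0.0
[0.56 0.18 0.21] 0.585 [1.71 3.94 3.17] 0.0
[0.61 0.18 0.13] 0.636 [2.03 3.97 2.88] 0.0
[-6.49  0.82 78.74] [-2.31  0.93 70.53]
```

```bash
cat > fk2.py <<'E'
import numpy as np
from scipy.optimize import least_squares
rr=lambda x,y:np.sqrt(x*x+y*y-.081**2)
D=[([.3138,.0452,1.3036],.1381,.5578,.2306),([.9772,1.2643,1.7923],.8382,.049,.2527),([.3100,.0529,1.2522],.5765,-.1736,.2369),([.32730,-.04903,1.13526],.5757,-.1713,.1856),
([.137,.3496,1.7154],.489,.082,.4479),([.361,1.264,2.337],.4353,.1483,.6375),([.28,1.264,2.337],.3997,.1476,.6728),([.204,1.264,2.337],.3614,.15,.7036),([.118,1.264,2.337],.3069,.1649,.7351),([.045,1.264,2.337],.2775,.1439,.7585)]
def f(p,q):
    a=q[0]-q[1]+p[5]; t=q[0]-q[1]+q[2]
    return np.array([p[0]*np.sin(q[0]+p[6])+p[1]*np.cos(a)+p[2]*np.cos(t)+p[4], p[3]+p[0]*np.cos(q[0]+p[6])-p[1]*np.sin(a)-p[2]*np.sin(t)])
r=least_squares(lambda p:np.concatenate([f(p,q)-[rr(x,y),b] for q,x,y,b in D]),[.4,.4,.25,.3,0,0,0])
P=r.x
E
python3 - <<'E'
from fk2 import *
print(P,np.abs(r.fun).max())
A=np.array([.209,.114,.804]);B=np.array([.614,.1845,.129])
q=[.18,-.8,-.03]
for t in np.linspace(1,0,9):
    p=A+(B-A)*t
    s=least_squares(lambda q:np.append(f(P,q)-[rr(*p[:2]),p[2]],q[0]-q[1]+q[2]-(np.pi/2-.63)),q);q=s.x;print(np.round(p,2),np.round(q,2),round(s.cost,5))
E
```

```text
[ 5.19070365e-01  4.13699475e-01  4.33375152e-01  2.25276746e-01
 -3.69203975e-04 -1.35867330e-01  1.25528265e-03] 0.0010764801711921623
[0.61 0.18 0.13] [ 0.12 -0.7   0.12] 0.0
[0.56 0.18 0.21] [-0.08 -0.67  0.36] 0.0
[0.51 0.17 0.3 ] [-0.25 -0.58  0.61] 0.0
[0.46 0.16 0.38] [-0.37 -0.45  0.86] 0.0
[0.41 0.15 0.47] [-0.44 -0.28  1.1 ] 0.0
[0.36 0.14 0.55] [-0.46 -0.06  1.34] 0.0
[0.31 0.13 0.64] [-0.44  0.2   1.58] 0.0
[0.26 0.12 0.72] [-0.36  0.55  1.86] 0.0
[0.21 0.11 0.8 ] [-0.11  1.26  2.31] 0.0
```

The refit model is good to about 1 mm, and the straight path stays within joint ranges. Descending in two stages.

Emit:
{"name": "apply_moves", "arguments": {"moves": [[[-0.3,0,3.5],0,0],[[-0.7,0.1,8],0,0],[[-1.2,0.1,14],0,0],[[-1.7,0.2,20],0,0],[[-2.2,0.3,26],0,0],[[-2.7,0.3,32],0,0],[[-3.2,0.4,38],0,0],[[-3.7,0.5,44],0,0],[[-4.1,0.5,49],0,0],[[-4.4,0.5,53],0,0]]}}

```text
clock: 20.5
tcp_pos: [0.4808, 0.1617, 0.3456]
orientation: [-0.031, 0.948, 0.083, 0.306]
wrist_force: [-0.2, -0.2, -1.4]
finger_gap: 0.0072
```

```bash
python3 st.py; python3 - <<'E'
from h import *
print(shift([.614,.1845,.129]),shift([.59,.18,.18]))
E
```

```text
20.5 0.00721012476229457 [ 0.153 -0.336 -0.519  0.762  0.021  1.556]
[[ 0.799  0.177  0.575  0.481]
 [ 0.138 -0.984  0.111  0.162]
 [ 0.586 -0.009 -0.81   0.346]
 [ 0.     0.     0.     1.   ]]
x heading 9.827275592623371 x elev 35.85932327847389 y elev -0.4965905821739831 tilt 35.86385584830106
[-1.74  0.3  25.46] [-0.73  0.27 19.9 ]
```

Emit:
{"name": "apply_moves", "arguments": {"moves": [[[-0.2,0,4],0,0],[[-0.5,0.1,8],0,0],[[-0.8,0.1,12],0,0],[[-1.1,0.2,16],0,0],[[-1.4,0.2,19.5],0,0],[[-1.6,0.3,22],0,0],[[-1.7,0.3,24],0,0],[[-1.7,0.3,25],0,0],[[-1.7,0.3,25.4],0,0],[[-1.7,0.3,25.4],0,0]]}}

```text
clock: 21.75
tcp_pos: [0.6153, 0.1845, 0.1345]
orientation: [-0.032, 0.947, 0.083, 0.308]
wrist_force: [-1.1, -0.5, -0.3]
finger_gap: 0.0074
```

```bash
python3 st.py; python3 - <<'E'
from h import *
T=tcp(env.get_state());w=take('wrist','w6');s=take('scene','s6');d=take('side','d6')
c=(T@[0,.0045,-.001,1])[:3];print(c)
a=np.hstack([cv2.resize(s['pixels'][220:400,300:480],None,fx=2.2,fy=2.2,interpolation=cv2.INTER_CUBIC),cv2.resize(d['pixels'][100:280,220:400],None,fx=2.2,fy=2.2,interpolation=cv2.INTER_CUBIC)])
cv2.imwrite('pics/v6.png',a[:,:,::-1]);print(a.shape)
E
```

```text
21.75 0.007436449579311381 [ 0.158  0.105 -0.705  0.131  0.019  1.56 ]
[[ 0.796  0.177  0.579  0.615]
 [ 0.138 -0.984  0.111  0.185]
 [ 0.589 -0.009 -0.808  0.134]
 [ 0.     0.     0.     1.   ]]
x heading 9.82499717897696 x elev 36.10058828228596 y elev -0.4882075819809825 tilt 36.104957125220736
[0.61552763 0.18000151 0.13523611]
(396, 792, 3)
```

View pics/v6.png

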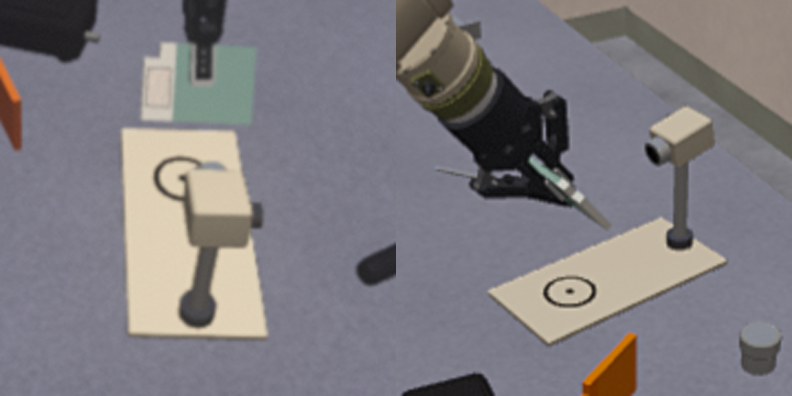

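View pics/w6.png

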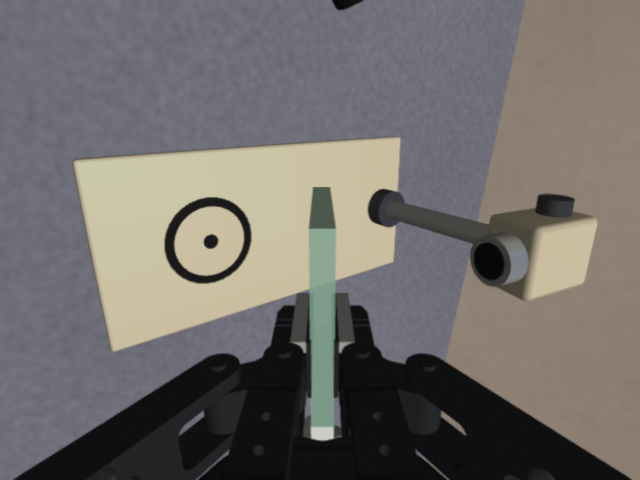

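The label and notch face the lens, on its left side. Checks: ring dot by a third view, plate corners projected against the picture, and stillness.

```bash
python3 - <<'E'
from h import *
w=load('w6');s=load('scene0');d=load('side0')
print('ring',onz(w,(211,241),.008))
for n,dd,(u,v) in (('s6',load('s6'),(0,0)),):
    pass
T=tcp(env.get_state());S=load('s6')
f=lambda x,z:(T@[0,.0045+x,-.001-(z-.035),1])[:3]+T[:3,0]*.004
for nm,x,z in (('low frost',.05,0),('low clear',-.05,0),('top clear',-.05,.07),('notch',.036,.056)):
    print(nm,(proj(S,f(x,z))[0]-[300,220])*2.2)
st=env.get_state();print(st['clock'],np.abs(st['qvel']).max(),st['wrist_force'],st['tcp_pos'])
E
```

```text
ring [0.61534218 0.17930942 0.008     ]
low frost [138.37872137 119.59677238]
low clear [249.06983534 121.72144591]
top clear [251.73527898  44.34208793]
notch [155.54731296  58.05685111]
21.9 0.0033699730252031157 [ 0.43354207  0.08854603 -1.26913177] [0.61547496 0.18455792 0.13515811]
```

All three views agree on the ring, and the projected plate corners match the picture within a few zoomed pixels (about 2 mm). Settling with one hold call.

Emit:
{"name": "apply_moves", "arguments": {"moves": [[[0,0,0],0,0],[[0,0,0],0,0],[[0,0,0],0,0],[[0,0,0],0,0],[[0,0,0],0,0],[[0,0,0],0,0],[[0,0,0],0,0],[[0,0,0],0,0],[[0,0,0],0,0],[[0,0,0],0,0]]}}

```text
clock: 23.15
tcp_pos: [0.6153, 0.1845, 0.1342]
orientation: [-0.032, 0.947, 0.083, 0.308]
wrist_force: [-0.6, 0.2, -0.7]
finger_gap: 0.0072
```

```bash
python3 st.py; python3 -c "
from h import *
print(np.abs(env.get_state()['qvel']).max());print(env.hand_in())"
```

```text
23.15 0.007183522554031005 [ 0.158  0.106 -0.705  0.131  0.019  1.56 ]
[[ 0.796  0.177  0.579  0.615]
 [ 0.138 -0.984  0.111  0.184]
 [ 0.589 -0.009 -0.808  0.134]
 [ 0.     0.     0.     1.   ]]
x heading 9.815272557147255 x elev 36.090761210522146 y elev -0.48971273610899324 tilt 36.095157516399674
0.001551254550445011
the job is handed in; nothing more can be done
None
```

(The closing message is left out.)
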